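# Trip test of the kitchen power block

### The arm

A 6-joint arm with a two-finger parallel gripper is mounted at the origin on a cart in front of the work surface, level with it; the furniture and walls round the work are solid. World frame = base frame: x ahead of the robot, y to its left, z up, the work surface at z = 0. Lengths are in m, angles in rad, forces in N, time in s.
With the tool pointing down it reaches from about 0.275 to 0.825 m from the base axis. Payload 4.9 kg.
Tool frame: the origin (TCP) lies midway between the tips of the shut fingers; the grasp point (between the pads) lies 19 mm behind it (grip_point_offset is the distance from the TCP to the grasp point, in m); z points along the fingers, y is the line along which they close (so a half turn about z gives the same grasp; the last joint's range is limited). The gripper opens to 85 mm and grips with 20 to 120 N. Pads are 22 mm wide; open, the fingers measure 114 mm over their backs; the gripper's body (76 mm by 85 mm) begins 54 mm behind the grasp point. The pads swing forward as they close: fully open they stand 13 mm farther back than shut.
Start: joints at [1.057, 0.326, -0.193, 1.052, 0, 1.437], TCP at [0.204, 0.511, 0.231] pointing down, gripper open.
Joint ranges: [-2.65, 2.65], [-0.97, 1.79], [-1.3, 1.35], [-1.93, 2.1], [-1.47, 1.37], [-3.14, 3.14]. Speed limits (rad/s): [2.57, 2.57, 3.14, 3.14, 3.14, 3.14].

### API

Orientations are given as a rotation vector (axis times angle).
In Python, from cell import * gives the robot as it stands. Calls block until the motion is done:
- movep(position, orientation): joint-space move of the TCP to a pose.
- move_l(position, velocity=0.15, rot=None, until_force=None): straight line of the TCP; rot=None keeps the orientation; velocity is the mean speed in m/s. With until_force (N) it stops when the force on the tool has changed by that much, and returns True; else False.
- set_joints(angles): joint-space move.
- let_go() and grab(newtons=None): open the fingers fully, or close them until they stop; newtons is the grip in N (None keeps the last).
- sleep(seconds).
- ik(position, orientation): joint angles nearest the present ones, or None.
- get_state(): the state.
- grab_frame(name): name is "scene" or "top" or "wrist"; returns a dict with "img" (384x512x3 uint8, red, green, blue), "fx", "fy", "cx", "cy" (pixels), "k1" (the pictures are not rectified: a ray, as slopes to the right and down, at radius r is drawn at 1 + k1 r^2 times it, then the intrinsics apply), "cam_to_world" (4x4, takes a point from camera to world coordinates); the wrist camera has in their place "T_tool_cam" (4x4, takes a point from camera to tool coordinates, whose origin is the TCP and whose axes are the flange's). Camera axes: x right, y down, z forward; pixel columns grow to the right and rows downward; lengths in m; the calibration is good to about 2 mm. A picture is of the moment at which its call begins: read the wrist's pose just before it. There is no depth.
A pose or a line that the arm cannot do raises MotionError and nothing moves.
- sign_off(): hands the job in; it is judged then, once.
Trained networks look in the newest picture that a camera, given by its name, has taken for a name from the list of things; names that differ only in an ending like _2 or _b are one class to them, and where a whole thing is asked for, a point or a joint stands for the part that bears it (a point fixed in the world has none). Each returns a list of dicts, best first, with "score" (0 to 1); they miss things now and then, are a little off and sometimes report something else, mostly with a low value. They report only what shows in the picture. A call takes as long as a camera call.
- spot_in(camera, name): "centre" ([column, row] in pixels, amid what is visible of it).
- silhouettes(camera, name): "mask" (384x512 bool, what is visible of it) and "centre" ([column, row] in pixels, amid what is visible of it).
- tip_of(camera, name): "centre" ([column, row] in pixels: a listed point, or the origin of a listed thing).
The state is a dict: "clock": time; "q": joint angles; "joint_velocities": joint speeds; "tau": joint torques, N m; "position": TCP position; "eef_rot": TCP orientation; "contact_force": force on the tool from outside, world axes, zero at the start; "wrist_torque": the same for the moment, N m; "finger_gap": opening from 0.0 (shut) to 1.0 (fully open); "grasp_force": force on a finger pad.
Only numpy, scipy, OpenCV 4.12 (cv2) and the standard library are available. Lean on these libraries where they do the work, as an engineer would, in place of code of your own. Each camera call takes 0.05 s, during which the arm holds its last target. There are 200 camera calls.

### The job

Do the safety test of the white power block on the worktop: press the round test button down and keep it down until the lever has dropped all the way, then let the button go. Then lift the lever back up until it latches upright by itself, and leave everything else where it stands.

Things in the scene. Friction and masses are not known exactly. Their poses are not given: they have to be found in the camera images.
- power_block: white plastic socket block fixed to the worktop, 150 (x) x 190 (y) x 60 mm high; origin at the centre of its underside, z up, -x is its front. On its flat top, 35 mm in front of the centre, are the lever at its left (y = +55 mm) and the test button at its right (y = -55 mm); two flat round sockets lie behind them
- button_top (a point): centre of the top face of the round grey test button, 32 mm across, at (-35, -55, 80) mm in the block's frame, standing 15 mm proud of a 48 mm round bezel. It is pressed straight down
- test_button (a joint): travel of the test button in m: 0 out, 0.008 fully pressed. A spring pushes it back: 1.5 N at the start of the travel, 4 N fully down (up to about 1 N more while the lever bears on it). The lever is let go at 3 to 5 mm
- lever_grip (a point): middle of the lever's grip, a grey paddle 32 mm wide (along the block's y), 14 thick, 46 long, 72 mm from the hinge axis (lever's end at 95 mm; stem 18 mm wide). The point's z points along the lever away from the hinge, its y is the block's y. With the lever down the paddle slopes (27 deg from level), its middle 99 mm above the worktop and 24 mm out in front of the block
- lever_hinge (a point): middle of the lever's hinge axis, which runs along the block's y: at (-35, 55, 66) mm in the block's frame, between two bearing cheeks that reach 52 mm apart and 76 mm high
- lever (a joint): lever angle in rad: 0 upright and latched, growing as it falls to the front (block's -x); 1.1 fully dropped; stop behind upright at -0.10. A spring (0.06 to 0.10 N m) always pulls it down; pushing it down does not release the latch, only the button does. Lifting takes 1 to 4 N at the grip, most near the top; it has latched once past -0.03 and then stays near 0 when released
- salt_jar: bystander: clear jar with a wooden lid, 97 mm across, 134 mm high, loose; origin at the centre of its underside
- lime: bystander: lime, 53 x 46 x 48 mm, loose; origin at its underside
- spice_jar: bystander: spice jar with a black cap, 44 mm across, 105 mm high, loose; origin at the centre of its underside

How it is judged:
On the way, in this order (a step that is already met when the one before it is completed fails the run):
1. the test button is held down (more than 2 mm) while the lever has dropped (more than 0.95 rad) (value of joint test_button above 0.002 m and value of joint lever above 0.95 rad), for 0.05 s.
2. the button is let go while the lever is still down (value of joint test_button below 0.0015 m and value of joint lever above 0.8 rad), for 0.05 s.
At the end, for the whole second after the job is handed in: the lever stands latched upright (joint within 0.1 rad of upright or behind it) and at rest, and the test button is out (less than 1.5 mm pressed) (value of joint lever below 0.1 rad and velocity of joint lever between -0.1 and 0.1 rad/s and value of joint test_button below 0.0015 m); the robot touches nothing.
It fails at once if a bystander (salt jar, lime or spice jar) is moved by more than 40 mm (distance of any of salt_jar, lime, spice_jar from where it was at the start of the episode above 0.04 m).
It also fails if it takes over 40 s, if anything falls off the work surface, if the arm or the gripper's body presses on something with over 40 N, if the wrist force passes 120 N, or if a joint passes its speed limit or range.

## Working session

There is one attempt and no reset: what is moved stays moved. The work goes in short steps, each a Python script; the robot and the scene stay as the last script left them, time stands still between calls to the robot, and variables do not carry over. Pictures are saved under pics/ and viewed, at most 10 in all, crops included, and the job is handed in when it is done.

```bash
mkdir -p pics; cat > h.py <<'E'
from cell import *
import numpy as np, cv2
from scipy.spatial.transform import Rotation as R
def ray(f,px,T=None):
    K=np.array([[f["fx"],0,f["cx"]],[0,f["fy"],f["cy"]],[0,0,1.]])
    u=cv2.undistortPoints(np.array([[px]],float),K,np.array([f["k1"],0,0,0,0.]))[0,0]
    T=np.array(f["cam_to_world"]) if T is None else T
    return T[:3,3],T[:3,:3]@np.array([u[0],u[1],1])
def atz(f,px,z,T=None):
    o,d=ray(f,px,T); return o+d*(z-o[2])/d[2]
def meet(rs):
    A=0;b=0
    for o,d in rs:
        d=d/np.linalg.norm(d);P=np.eye(3)-np.outer(d,d);A=A+P;b=b+P@o
    return np.linalg.solve(A,b)
def proj(f,p,T=None):
    T=np.array(f["cam_to_world"]) if T is None else T
    c=T[:3,:3].T@(np.array(p)-T[:3,3]);u=c[:2]/c[2];u=u*(1+f["k1"]*(u@u))
    return [f["fx"]*u[0]+f["cx"],f["fy"]*u[1]+f["cy"]]
def save(f,n): cv2.imwrite("pics/"+n,f["img"][:,:,::-1])
E
python3 - <<'E'
from h import *
np.set_printoptions(precision=4,suppress=True)
F={}
for c in("scene","top"):
    F[c]=grab_frame(c); save(F[c],c+"1.png")
    print(c,np.array(F[c]["cam_to_world"])[:3,3])
    for n in("power_block","button_top","lever_grip","lever_hinge","salt_jar","lime","spice_jar"):
        r=tip_of(c,n)
        z={"button_top":.08,"lever_hinge":.066,"lever_grip":.138}.get(n,0)
        for x in r[:2]: print(n,round(x["score"],2),np.array(x["centre"]),atz(F[c],x["centre"],z))
print(get_state())
a=np.hstack([F["scene"]["img"],F["top"]["img"]]);cv2.imwrite("pics/both.png",cv2.resize(a,(800,300))[:,:,::-1])
E
```

```text
scene [0.1189 1.2443 0.6844]
power_block 0.82 [277.6 224.8] [0.5541 0.1288 0.    ]
button_top 0.64 [295.  194.4] [0.5219 0.0797 0.08  ]
button_top 0.36 [276. 219.] [0.5181 0.2331 0.08  ]
lever_grip 0.55 [277.6 192. ] [0.5292 0.1959 0.138 ]
lever_hinge 0.84 [276.6 217.6] [0.5287 0.202  0.066 ]
salt_jar 0.79 [302.5 170.9] [ 0.615  -0.2629  0.    ]
salt_jar 0.67 [275.4 219.9] [0.5705 0.1049 0.    ]
lime 0.67 [297.2 193.4] [ 0.5712 -0.0841  0.    ]
lime 0.6 [202.8 274.5] [0.6297 0.4241 0.    ]
spice_jar 0.82 [202.1 222.5] [0.7577 0.2025 0.    ]
top [0.4357 0.1062 1.3666]
power_block 0.65 [254.7 218.6] [0.5562 0.1341 0.    ]
button_top 0.55 [268.2 228. ] [0.5192 0.0919 0.08  ]
lever_grip 0.6 [233.9 225.4] [0.5257 0.1925 0.138 ]
lever_hinge 0.63 [231.5 229.3] [0.5191 0.2053 0.066 ]
salt_jar 0.82 [363.8 203.4] [ 0.5958 -0.2257  0.    ]
lime 0.57 [160.5 200.7] [0.6233 0.4445 0.    ]
spice_jar 0.71 [225.7 158.6] [0.759  0.2258 0.    ]
{'clock': 0.8, 'q': array([ 1.0568,  0.3262, -0.1926,  1.052 , -0.    ,  1.4366]), 'joint_velocities': array([ 0.001 , -0.002 ,  0.0011,  0.0001,  0.0016,  0.0024]), 'tau': array([  0.0004, -44.3275,  26.2744,   0.0008,  -0.0002,   0.    ]), 'position': array([0.2039, 0.5108, 0.2313]), 'eef_rot': array([0.593 , 3.0851, 0.    ]), 'contact_force': array([-0.6431,  0.407 , -0.6654]), 'wrist_torque': array([0.0174, 0.0061, 0.0399]), 'grasp_force': 0.0, 'finger_gap': 1.0018834329966384}
```

View pics/both.png

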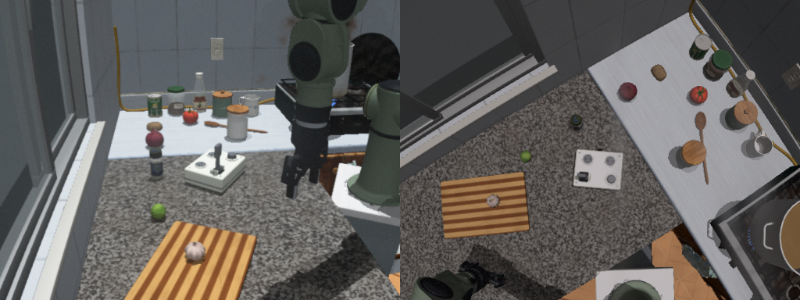

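The scene view shows the block at about (215,170) with the lever upright. The top view shows the block at (598,169), nearly square to the world. Next is a close look with the wrist camera.

```bash
cat >> h.py <<'E'
def tool(pitch,yaw=0,spin=0):
    # pitch 0 = straight down; pitch>0 tips fingers toward block +x ; tool y along block y
    z=np.array([np.sin(pitch),0,-np.cos(pitch)]);y=np.array([0,-1.,0]);x=np.cross(y,z)
    M=np.c_[x,y,z]
    return (R.from_euler('z',yaw)*R.from_matrix(M)*R.from_euler('z',spin)).as_rotvec()
E
python3 - <<'E'
from h import *
np.set_printoptions(precision=4,suppress=True)
for sp in(0,np.pi,np.pi/2,-np.pi/2):
  print(sp,[ik([x,y,z],tool(p,0,sp)) is not None for x,y,z,p in((.40,.13,.32,0),(.52,.08,.08,0),(.41,.19,.08,.6),(.43,.19,.07,.8),(.45,.19,.15,.5),(.5,.19,.12,.3))])
f=grab_frame("wrist");print(np.array(f["T_tool_cam"]))
m=silhouettes("top","power_block")[0]["mask"]
c,_=cv2.findContours(m.astype(np.uint8),0,1);print(cv2.minAreaRect(max(c,key=cv2.contourArea)))
E
```

```text
0 [True, True, True, False, True, True]
3.141592653589793 [True, True, True, False, True, True]
1.5707963267948966 [True, True, True, False, True, True]
-1.5707963267948966 [True, True, True, False, True, True]
[[-0.0006 -0.9484 -0.3171  0.0824]
 [ 1.     -0.0006 -0.0001  0.0005]
 [-0.0001 -0.3171  0.9484 -0.1433]
 [ 0.      0.      0.      1.    ]]
((252.8705596923828, 216.18234252929688), (60.973724365234375, 50.696388244628906), 4.398705005645752)
```

```bash
python3 - <<'E'
from h import *
np.set_printoptions(precision=4,suppress=True)
movep([.44,.13,.36],tool(0,0,np.pi)); sleep(.3)
s=get_state();f=grab_frame("wrist")
Tw=np.eye(4);Tw[:3,:3]=R.from_rotvec(s["eef_rot"]).as_matrix();Tw[:3,3]=s["position"]
T=Tw@np.array(f["T_tool_cam"]);save(f,"w1.png");np.savez("w1.npz",T=T)
print(s["clock"],s["q"],s["position"])
for n,z in(("power_block",0),("button_top",.08),("lever_hinge",.066),("lever_grip",.138)):
    for x in tip_of("wrist",n)[:2]: print(n,round(x["score"],2),np.array(x["centre"]),atz(f,x["centre"],z,T))
E
```

```text
2.9 [ 0.1272  0.0976 -0.1574  1.3161  0.      0.1262] [0.4399 0.1304 0.3598]
power_block 0.79 [263.4 212.4] [0.5614 0.1387 0.    ]
power_block 0.49 [400.4 238. ] [0.6198 0.4278 0.    ]
button_top 0.61 [231.7 207.3] [0.5198 0.084  0.08  ]
lever_hinge 0.86 [298.1 206.1] [0.5229 0.198  0.066 ]
lever_grip 0.78 [303.3 226.9] [0.5289 0.1963 0.138 ]
```

View pics/w1.png

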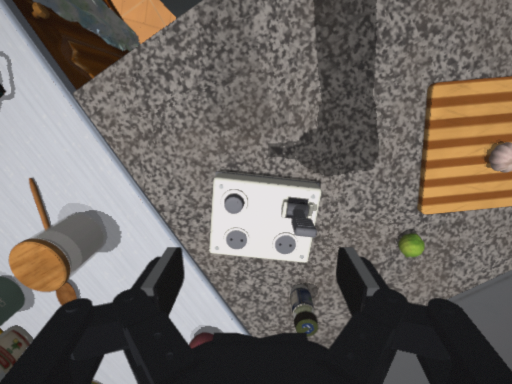

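The wrist view shows the block with its top-face corners at about (216,180), (320,189), (308,262) and (210,252). The button is at (234,203) and the lever head at (303,226). I'll fit the pose from the corners.

```bash
python3 - <<'E'
from h import *
np.set_printoptions(precision=4,suppress=True)
f=grab_frame("wrist");T=np.load("w1.npz")["T"]
c=np.array([atz(f,p,.06,T) for p in((216,180),(320,189),(308,262),(210,252))]);print(c,c.mean(0))
b=atz(f,(234,203),.08,T);print("btn",b)
y=(c[1]+c[2]-c[0]-c[3]);x=(c[2]+c[3]-c[0]-c[1]);print(np.linalg.norm(y)/2,np.linalg.norm(x)/2,np.degrees([np.arctan2(-y[0],y[1]),np.arctan2(x[1],x[0])]))
cv2.imwrite("pics/w1c.png",cv2.resize(f["img"][165:275,195:335,::-1],None,fx=5,fy=5,interpolation=2))
E
```

```text
[[0.4776 0.0566 0.06  ]
 [0.4936 0.2354 0.06  ]
 [0.6388 0.2231 0.06  ]
 [0.6172 0.038  0.06  ]] [0.5568 0.1383 0.06  ]
btn [0.5121 0.0881 0.08  ]
0.18289908199620927 0.14319675352725295 [-5.9007 -6.1797]
```

View pics/w1c.png

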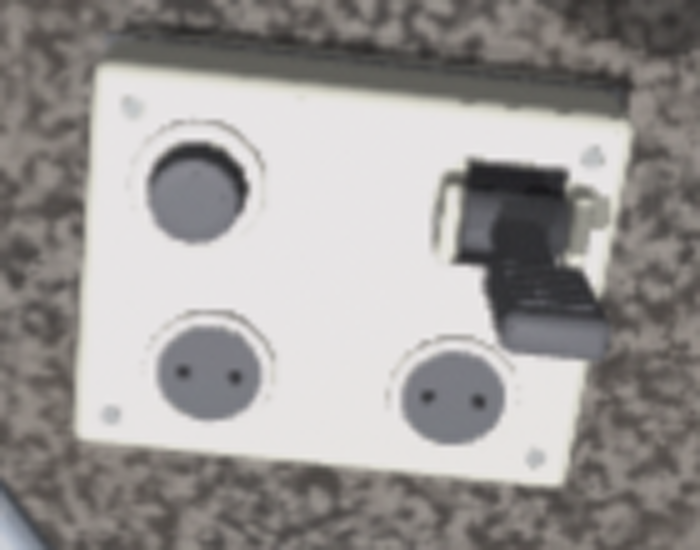

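```bash
cat >> h.py <<'E'
YAW=np.radians(-6); C=np.array([.557,.138,0])
def W(x,y,z): return C+R.from_euler('z',YAW).apply([x,y,z])   # block -> world
E
python3 - <<'E'
from h import *
np.set_printoptions(precision=4,suppress=True)
grab(20)
b=np.array([.515,.0875])
movep([*b,.13],tool(0,YAW,np.pi))
move_l([*b,.09],.1); sleep(.3); print(get_state()["contact_force"],get_state()["position"])
r=move_l([*b,.068],.02,until_force=9)
s=get_state();print(r,s["position"],s["contact_force"],s["clock"])
sleep(1.0)
s=get_state();print(s["position"],s["contact_force"])
f=grab_frame("scene");a=f["img"][150:280,210:340,::-1]
for n in("lever_grip","button_top"): print([(x["score"],x["centre"]) for x in tip_of("scene",n)], proj(f,W(-.099,.055,.099)),proj(f,W(-.035,.055,.138)))
cv2.imwrite("pics/s2.png",cv2.resize(a,None,fx=4,fy=4))
E
```

```text
[ 0.5171 -0.1127 -0.0125] [0.5154 0.0875 0.0905]
True [0.5151 0.0875 0.072 ] [-0.626  -1.8168  5.9208] 6.6417
[0.515  0.0875 0.072 ] [-1.061  -0.3761  6.4246]
[(0.82, [296.7, 211.6]), (0.68, [199.5, 273.9])] [np.float64(300.0162743025686), np.float64(211.2396037102419)] [np.float64(277.9979582311827), np.float64(192.1639968336333)]
[(0.5, [293.9, 197.9])] [np.float64(300.0162743025686), np.float64(211.2396037102419)] [np.float64(277.9979582311827), np.float64(192.1639968336333)]
```

View pics/s2.png

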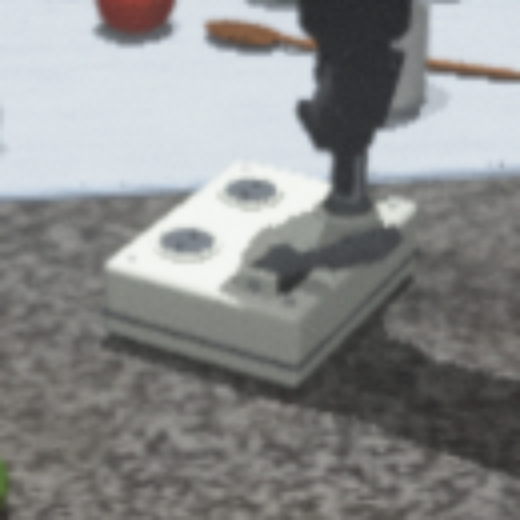

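The lever grip is at about (345,246) in the crop, or (297,212) in the full frame, so it points forward and down as predicted. Next I'll let the button go and line up in front of the lever.

```bash
cat >> h.py <<'E'
def lift(th,p=.5,t=.025,back=0):
    u=np.array([-np.sin(th),np.cos(th)]);n=np.array([-np.cos(th),-np.sin(th)])
    zd=np.array([np.sin(p),-np.cos(p)]);m=np.array([np.cos(p),np.sin(p)])
    h=np.array([-.035,.066])
    if th>p: q=h+.095*u+.007*n-.011*m+t*zd
    else: q=h+(.095-t)*u+.007*n-.011*m
    q=q-back*m
    return W(q[0],.055,q[1])
E
python3 - <<'E'
from h import *
np.set_printoptions(precision=4,suppress=True)
s=get_state();b=s["position"]
move_l([b[0],b[1],.13],.1)
rot=tool(.5,YAW,np.pi)
pts=[lift(1.1,back=.03)]+[lift(t) for t in(1.1,.8,.5,.25,0,-.1,-.2)]
print([ik(p,rot) is not None for p in pts])
p0=pts[0]
up=p0+[-.05,0,.14]
move_l([b[0],b[1],.21],.2)
movep(up,rot); move_l(p0,.12); sleep(.2)
s=get_state();print(s["clock"],s["position"],p0,s["contact_force"])
f=grab_frame("scene")
print([(x["score"],x["centre"]) for x in tip_of("scene","lever_grip")])
cv2.imwrite("pics/s3.png",cv2.resize(f["img"][150:280,210:340,::-1],None,fx=4,fy=4))
E
```

```text
[True, True, True, True, True, True, True, True]
11.4833 [0.417  0.2083 0.0618] [0.4167 0.208  0.0613] [-0.1594 -0.8144  0.5734]
[(0.5, [276.2, 226.4]), (0.48, [297.4, 213.8])]
```

View pics/s3.png

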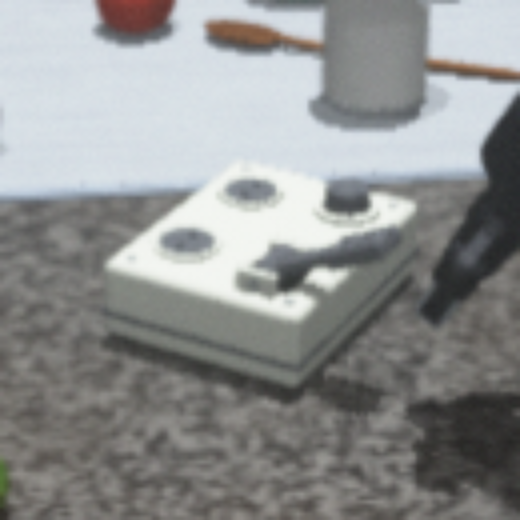

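The button is out at (347,195). The lever is fully down with its end at (398,240), and the fingers stand in front of it and below it. Now the lift.

```bash
python3 - <<'E'
from h import *
np.set_printoptions(precision=3,suppress=True)
for th in(1.1,.9,.7,.5,.35,.2,.08,0):
    r=move_l(lift(th),.06,until_force=12); s=get_state()
    print(th,r,s["position"],s["contact_force"])
    if r: break
else:
    r=move_l(lift(-.2),.02,until_force=7); s=get_state(); print("top",r,s["position"],lift(-.1),s["contact_force"],s["clock"])
f=grab_frame("scene")
print([(x["score"],x["centre"]) for x in tip_of("scene","lever_grip")])
cv2.imwrite("pics/s4.png",cv2.resize(f["img"][130:260,210:340,::-1],None,fx=4,fy=4))
E
```

```text
1.1 False [0.443 0.205 0.076] [0.424 0.008 0.091]
0.9 False [0.452 0.204 0.092] [-0.561  0.024 -0.731]
0.7 False [0.465 0.203 0.107] [-0.317  0.431 -0.047]
0.5 False [0.479 0.202 0.119] [-2.025  0.806 -0.789]
0.35 False [0.488 0.2   0.124] [-2.796 -0.329 -0.191]
0.2 False [0.498 0.199 0.128] [-1.256 -0.594 -1.404]
0.08 False [0.506 0.199 0.13 ] [-2.936  0.564 -0.002]
0 False [0.513 0.198 0.131] [ 0.537  0.508 -0.102]
top True [0.521 0.197 0.13 ] [0.518 0.197 0.131] [-1.558 -0.718  1.362] 15.3833
[(0.57, [274.1, 193.3])]
```

View pics/s4.png

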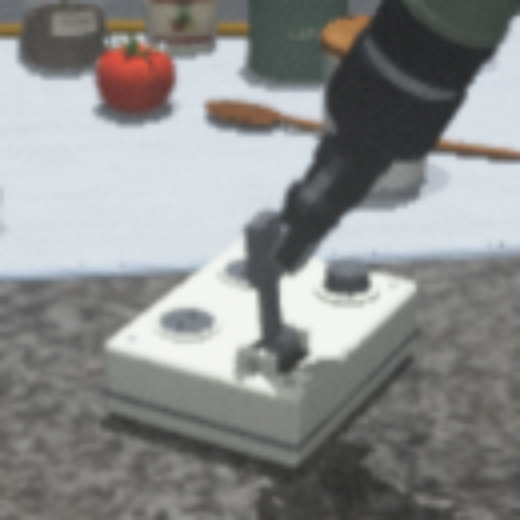

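The lever leans slightly behind upright against its stop, with its head at (265,225). I'll retreat and check that it stays up.

```bash
python3 - <<'E'
from h import *
s=get_state();p=s["position"]
move_l(p+[-.03,.003,0],.04); move_l(p+[-.1,.01,.06],.15); sleep(.8)
f=grab_frame("scene")
print(get_state()["clock"],[(x["score"],x["centre"]) for x in tip_of("scene","lever_grip")])
cv2.imwrite("pics/s5.png",cv2.resize(f["img"][130:260,210:340,::-1],None,fx=4,fy=4))
E
```

```text
18.0 [(0.57, [277.4, 193.0])]
```

View pics/s5.png

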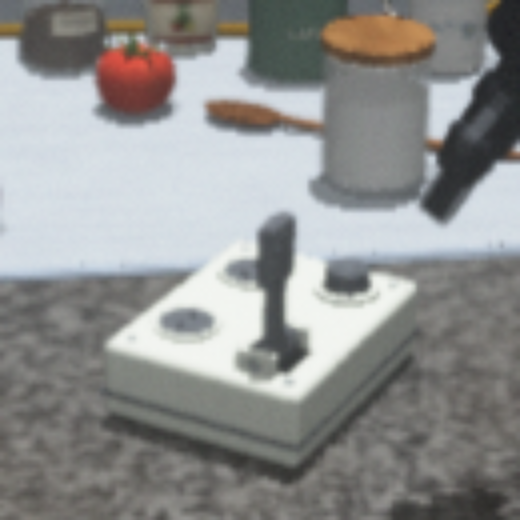

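The lever stands upright on its own with its head at (277,228). The button is out at (347,275) and the gripper is clear of everything.

```bash
python3 -c "
from cell import *
print(sign_off())"
```

```text
the job is handed in; nothing more can be done
None
```

I ran the safety test and handed the job in: the lever dropped with the button held, the button came back out, and the lever now stands upright on its own with the arm clear; sign-off returned no verdict.

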